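# Ready the oven brush: scraper in its slot, telescopic handle drawn out and held

## Task

Get the oven-cleaning station ready: lay the red-handled scraper flat in the wide compartment on its blue printed outline, blade at the brush-head end, and let go of it. Then press the orange release button on the brush handle fully down, take hold of the brush end (the black rubber grip suits best), draw it out past the first stop until both telescopic sections are fully out at the second stop, and finish while still holding it there, because a spring draws it back in. Leave the spatula in its compartment and the tin, shaker and bowl where they are.

Things in the scene. Friction and masses are not known exactly. Their poses are not given: they have to be found in the camera images.
- station: White oven-cleaning station fixed on the table: flat board 250 x 235 mm, 12 thick. Origin on the table surface; z up, y = the way the brush is drawn out. In its frame (mm): brush tube, 33 across, along y at x -60, axis at z 55, from y -187 to the blue collar (42 wide, y -46 to 0, top z 78) with the button; narrow compartment (spatula) at x 127, inside 36 x 195.
- wide_compartment (a point): Centre of the floor of the wide compartment: station x 55, y 0, z 12 mm; axes as the station's. Inside 90 mm (x) by 195 mm (y), walls 5 thick, 12 high. A blue scraper outline is printed on the floor, blade at the +y end.
- scraper_center (a point): Loose scraper lying flat, 165 mm long, 0.1 to 0.2 kg. Point near its balance, half-way up the red handle (10 mm above its underside). Own y towards the blade, z up. Handle 24 wide, 20 high, y -70 to +25 from here; steel blade 62 wide, 4 thick, y +20 to +95, undersides level. On its outline this point is at station x 55, y -10, z 22 mm, axes as the station's.
- scraper_edge (a point): Middle of the scraper's blade edge, its far end: 95 mm along the scraper's own y from scraper_center, 2 mm above its underside.
- button_top (a point): Centre of the top of the orange round release button, 25 mm across, on top of the collar (station x -60, y -23, z 92 mm when up). Pressed straight down; travel 8 mm; it resists with about 3 N and stays down by itself. Its top stands 14 mm above the collar.
- release_button (a joint): How far the button is pressed, m: 0 up (brush latched in), 0.008 fully down (brush free, and it stays so).
- brush_grip (a point): Centre of the black rubber grip block of the brush: 28 mm wide (station x), 50 mm long (station y), 34 mm high. At the start 55 mm above the table, at station x -60, y +40; when fully drawn out at y +160. Free on both sides and from above. Axes as the station's.
- brush_head: The moving brush end: rubber grip with, beyond it in +y, a blue brush block 100 mm wide (x), 26 long (y, from 65 to 91 mm ahead of this origin), 34 high, with 14 mm yellow bristles pointing down. Origin on the tube axis, 40 mm behind brush_grip. It only slides along station y.
- front_section (a joint): How far the thin front section is out, m: 0 in, 0.060 its end. It comes out first, against about 2 to 3 N; its end is the first stop.
- rear_section (a joint): How far the thicker rear section is out, m: 0 in, 0.060 its end. It follows after the first stop, against about 6 to 7 N; its end is the second stop, 120 mm of travel in all. If let go, the springs draw both sections back in.
- spatula: Small spatula with a black handle, 180 mm long, up to 24 wide and 14 high, lying along the narrow compartment; stays there. Origin at its underside, middle.
- loaf_tin: Dark steel loaf tin, 110 x 160 x 55 mm high, a bystander on the table. Origin at centre of its underside.
- flour_shaker: Aluminium shaker, 66 mm across, 97 high, a bystander. Origin at centre of its underside.
- bowl: White bowl, 110 mm across, 45 high, a bystander. Origin at centre of its underside.
- scraper: The same scraper as a whole; origin on its underside, 10 mm along its own y (towards the blade) and 10 mm below scraper_center.
Not all that is in view belongs to the job. There is more than one size of the scraper; the job needs the middle-sized.

How it is judged:
By the outcome, as a careful person would: the job done as asked, in the order asked, and still so for the second after the job is handed in, while the arm keeps its last pose, push and grip.
It also fails if it takes over 53 s, if anything falls off the work surface, if the arm or the gripper's body presses on something with over 40 N, if the wrist force passes 120 N, or if a joint passes its speed limit or range.

## Robot

A 6-joint arm with a two-finger parallel gripper is mounted at the origin on the work surface. World frame = base frame: x ahead of the robot, y to its left, z up, the work surface at z = 0. Lengths are in m, angles in rad, forces in N, time in s.
With the tool pointing down it reaches from about 0.3 to 0.75 m from the base axis. Payload 8.5 kg.
Tool frame: the origin (TCP) lies midway between the tips of the shut fingers; the grasp point (between the pads) lies robot.pinch_z behind it (robot.pinch_z is the distance from the TCP to the grasp point, in m); z points along the fingers, y is the direction in which the jaws open and shut (so a half turn about z gives the same grasp; the last joint's range is limited). The gripper opens to 88 mm and grips with 3 to 60 N. Pads are 18 mm wide; open, the fingers measure 123 mm over their backs; the gripper's body (75 mm by 187 mm) begins 45 mm behind the grasp point.
Start: joints at [-1.349, 0.381, 1.297, -0, 1.464, -0.215], TCP at [0.233, -0.498, 0.239] pointing down, gripper open.
Joint ranges: [-3.11, 3.11], [-0.89, 2.33], [0.22, 2.48], [-1.42, 4.56], [0.17, 2.85], [-2.88, 2.88]. Speed limits (rad/s): [2.39, 2.39, 3.14, 3.14, 3.14, 3.14].

## Interface

Orientations are given as a unit quaternion [w, x, y, z].
In Python, from plant import robot gives the robot as it stands.
- The arm moves only by the tool servo_tool, never from a script. Its argument "deltas" is a list of rows, each a list of 2 entries, a list of its own where there are three numbers: the shift along the tool's x, y, z in mm, then the turn, a rotation vector about the tool's x, y, z in degrees. In form: [[[tx, ty, tz], [rx, ry, rz]], ...]. A call has exactly 8 rows; each row shifts and turns the commanded pose from where the row before left it, along the tool's axes as they then stand; what a row does not reach is not made up. A row lasts 1/12 s, in which the tool goes at most 41.7 mm and 7.16 degrees, less where a joint would pass 70% of its speed; a pose out of reach is approached as far as the arm can. A call is refused whole if a number of a shift passes 41.7 or a number of a turn 7.16, either way. A call with a gripper value outside its range is refused whole. "fingers" is the closure, from -1 (fully open) to 1 (shut), set as the call begins (left out, the last holds). The fingers move at their own pace and stop on an object; the grip force is fixed at half the most. Time passes only in rows, so rows that do not move let the fingers close, or fill a call up. It gives the time, the measured TCP pose, the force and the opening at its end, in the units of the state.
- robot.get_obs(): the state, without advancing time (a new reading comes with each control period).
- robot.snapshot(name): name is "scene" or "top" or "wrist"; returns the picture (384x512x3 uint8, red, green, blue); there is no depth.
- robot.camera_params(name): a dict with "intrinsics" (3x3 intrinsics, pixels), "k1" (the pictures are not rectified: a ray, as slopes to the right and down, at radius r is drawn at 1 + k1 r^2 times it, then the intrinsics apply), "position" and "rotation" of the camera in the world; the wrist camera has in their place "tool_from_camera" (4x4, takes a point from camera to tool coordinates, whose origin is the TCP and whose axes are the flange's). Camera axes: x right, y down, z forward; pixel columns grow to the right and rows downward; lengths in m; the calibration is good to about 2 mm. A picture is of the moment at which its call begins: read the wrist's pose just before it. camera_params takes no time and is no camera call.
- robot.job_done(): hands the job in, once; it reports no verdict.
The state is a dict: "t": time; "joint_positions": joint angles; "dq": joint speeds; "effort": joint torques, N m; "ee_pos": TCP position; "eef_rot": TCP orientation; "ft_force": force on the tool from outside, world axes, zero at the start; "ft_torque": the same for the moment, N m; "opening": finger opening in m.
Only numpy, scipy, OpenCV 4.12 (cv2) and the standard library are available. Lean on these libraries where they do the work, as an engineer would, in place of code of your own. Each camera call takes 0.05 s, during which the arm holds its last target. There are 200 camera calls.

## Working session

There is one attempt and no reset: what is moved stays moved. The work goes in short steps, Python scripts to look and compute and a tool call to move; the robot and the scene stay as the last step left them, time stands still between calls to the robot, and variables do not carry over. Pictures are saved under pics/ and viewed, about 8 in all and at most 12, crops included, and the job is handed in when it is done.

Besides the shell and the picture viewer there is one more tool, called after "Emit:" as name(argument=value, ...), one argument or row to a line, values as JSON. servo_tool: Moves the arm, as the interface text tells. Its arguments: {"type":"object","properties":{"deltas":{"type":"array"},"fingers":{"type":"number"}},"required":["deltas"]}

```bash
mkdir -p pics; ls; python3 - <<'E'
from plant import robot
import cv2,numpy as np
np.set_printoptions(precision=4,suppress=True)
o=robot.get_obs();print(o, robot.pinch_z)
for n in("scene","top","wrist"):
    im=robot.snapshot(n);cv2.imwrite(f"pics/{n}0.png",im[:,:,::-1]);print(n,robot.camera_params(n))
E
```

```text
pics
{'t': 0.0, 'joint_positions': array([-1.3493,  0.3812,  1.2982,  0.    ,  1.4636, -0.2153]), 'dq': array([ 0.0012,  0.0001, -0.0003,  0.0002,  0.0001,  0.0003]), 'effort': array([ -0.0021, -43.7927, -22.4558,   0.0712,   0.0352,  -0.0001]), 'ee_pos': array([ 0.2326, -0.4981,  0.2382]), 'eef_rot': array([-0.0007,  0.9762,  0.2167,  0.    ]), 'ft_force': array([ 0.5066, -0.9664, -0.277 ]), 'ft_torque': array([-0.0335,  0.0057,  0.0282]), 'opening': 0.08807414834038504} 0.0187
scene {'intrinsics': array([[408.1957,   0.    , 255.8804],
       [  0.    , 408.1957, 188.9516],
       [  0.    ,   0.    ,   1.    ]]), 'k1': -0.10567469990739714, 'position': array([1.1551, 0.6043, 1.2495]), 'rotation': array([-0.1199,  0.3388,  0.8855, -0.2947])}
top {'intrinsics': array([[416.8538,   0.    , 256.1849],
       [  0.    , 416.8538, 184.354 ],
       [  0.    ,   0.    ,   1.    ]]), 'k1': -0.06287469547454734, 'position': array([ 0.4163, -0.0177,  1.7082]), 'rotation': array([-0.0371,  0.7156, -0.6966,  0.037 ])}
wrist {'intrinsics': array([[339.5085,   0.    , 254.238 ],
       [  0.    , 339.5085, 193.1286],
       [  0.    ,   0.    ,   1.    ]]), 'k1': -0.1036998440421916, 'tool_from_camera': array([[ 0.0003, -0.965 , -0.2623,  0.0673],
       [ 1.    ,  0.0004, -0.0004,  0.0004],
       [ 0.0005, -0.2623,  0.965 , -0.1457],
       [ 0.    ,  0.    ,  0.    ,  1.    ]])}
```

```bash
python3 - <<'E'
import cv2,numpy as np
a=cv2.imread("pics/top0.png");cv2.imwrite("pics/t0.png",cv2.resize(a,(800,600),interpolation=cv2.INTER_CUBIC))
a=cv2.imread("pics/scene0.png");cv2.imwrite("pics/s0.png",cv2.resize(a,(800,600),interpolation=cv2.INTER_CUBIC))
E
```

```text
(no output)
```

View pics/t0.png

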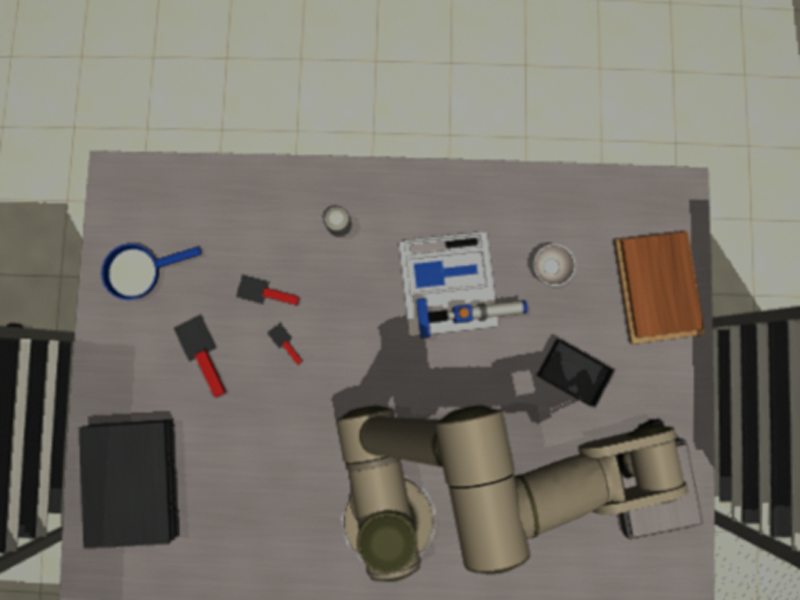

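View pics/s0.png

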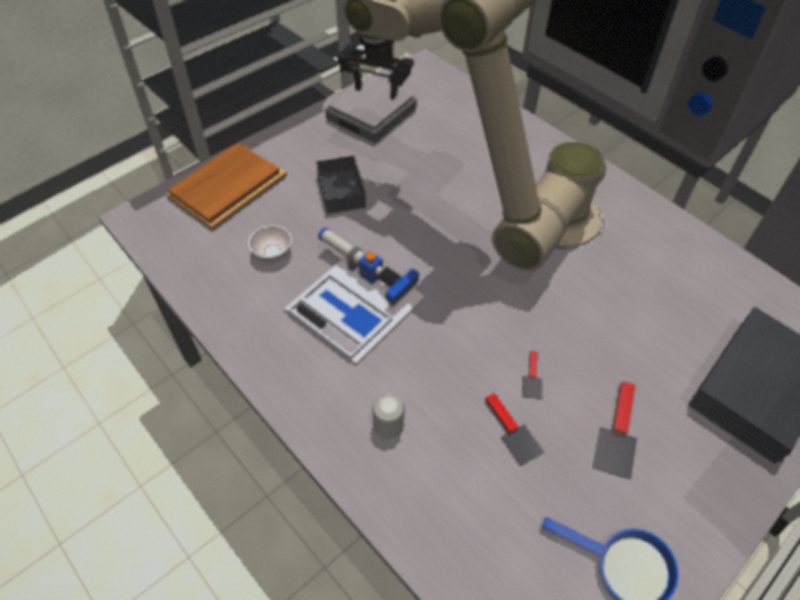

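Candidates, in 800x600 top-view pixels: small scraper at (285,343), middle at (268,291), large at (200,357). The middle one should measure about 165 mm, so I'll check lengths along with the station.

```bash
cat > h.py <<'E'
import cv2,numpy as np
from scipy.spatial.transform import Rotation as R
np.set_printoptions(precision=4,suppress=True)
def q2R(q): return R.from_quat([q[1],q[2],q[3],q[0]]).as_matrix()
def cam(p,obs=None):
    if "position" in p: return q2R(p["rotation"]),np.array(p["position"])
    T=np.array(p["tool_from_camera"]);Rt=q2R(obs["eef_rot"])
    return Rt@T[:3,:3], Rt@T[:3,3]+obs["ee_pos"]
def cast(p,uv,z,obs=None):
    uv=np.atleast_2d(np.float64(uv)); K=np.array(p["intrinsics"])
    n=cv2.undistortPoints(uv[:,None],K,np.array([p["k1"],0,0,0,0.]))[:,0]
    Rm,c=cam(p,obs); d=np.c_[n,np.ones(len(n))]@Rm.T
    return c+d*((z-c[2])/d[:,2])[:,None]
def proj(p,X,obs=None):
    Rm,c=cam(p,obs); q=(np.atleast_2d(X)-c)@Rm; n=q[:,:2]/q[:,2:]
    n=n*(1+p["k1"]*(n**2).sum(1))[:,None]; K=np.array(p["intrinsics"])
    return n*[K[0,0],K[1,1]]+K[:2,2]
def masks(im):  # BGR
    h=cv2.cvtColor(im,cv2.COLOR_BGR2HSV);H,S,V=[h[...,i].astype(int) for i in range(3)]
    return dict(red=((H<5)|(H>172))&(S>150)&(V>60),orange=(H>=5)&(H<20)&(S>150)&(V>120),blue=(H>100)&(H<130)&(S>130)&(V>50))
def blobs(m,amin=20):
    n,l,s,c=cv2.connectedComponentsWithStats(m.astype(np.uint8))
    return [(l==i) for i in range(1,n) if s[i,4]>=amin]
def axis(P):
    c=P.mean(0);w,v=np.linalg.eigh(np.cov((P-c).T));return c,v[:,1]
E
python3 - <<'E'
from h import *
from plant import robot
for n in("top","scene"):
    p=robot.camera_params(n);im=cv2.imread(f"pics/{n}0.png");m=masks(im)
    for k,z in(("red",.018),("orange",.09),("blue",.012)):
        for b in blobs(m[k],12):
            ys,xs=np.nonzero(b);P=cast(p,np.c_[xs,ys],z)[:,:2];c,a=axis(P);t=(P-c)@a;s=(P-c)@[-a[1],a[0]]
            print(n,k,len(xs),"px",np.round([xs.mean(),ys.mean()]),"c",c,"mid",c+a*(t.max()+t.min())/2,"ang",np.degrees(np.arctan2(a[1],a[0])).round(1),"L",np.ptp(t).round(3),"W",np.ptp(s).round(3))
t=cv2.imread("pics/top0.png");a=cv2.resize(t[160:265,100:210],None,fx=4,fy=4,interpolation=cv2.INTER_CUBIC)
b=cv2.resize(t[140:225,245:345],None,fx=4,fy=4,interpolation=cv2.INTER_CUBIC)
o=np.zeros((420,800,3),np.uint8);o[:a.shape[0],:400]=a[:,:400];o[:b.shape[0],400:]=b;cv2.imwrite("pics/c1.png",o)
E
```

```text
top red 123 px [179. 189.] c [0.5661 0.2998] mid [0.5659 0.2988] ang 76.7 L 0.095 W 0.022
top red 62 px [186. 225.] c [0.4218 0.2633] mid [0.4213 0.2628] ang -140.5 L 0.067 W 0.015
top red 238 px [134. 238.] c [0.3611 0.4735] mid [0.3608 0.4733] ang -151.7 L 0.124 W 0.032
top orange 239 px [441. 179.] c [ 0.6286 -0.7453] mid [ 0.6263 -0.7456] ang -171.1 L 0.238 W 0.021
top orange 1093 px [413. 183.] c [ 0.6108 -0.6321] mid [ 0.608  -0.6324] ang -173.6 L 0.246 W 0.086
top orange 197 px [428. 183.] c [ 0.6095 -0.6924] mid [ 0.61   -0.6923] ang -169.9 L 0.217 W 0.018
top orange 19 px [296. 200.] c [ 0.5302 -0.1724] mid [ 0.5302 -0.1724] ang 46.2 L 0.016 W 0.014
top blue 327 px [ 95. 168.] c [0.6465 0.656 ] mid [0.6475 0.6516] ang 103.0 L 0.269 W 0.146
top blue 357 px [280. 175.] c [ 0.638  -0.1122] mid [ 0.6409 -0.1322] ang 98.1 L 0.159 W 0.059
top blue 137 px [271. 203.] c [ 0.521  -0.0759] mid [ 0.5202 -0.076 ] ang -171.7 L 0.099 W 0.026
top blue 60 px [296. 201.] c [ 0.5326 -0.1772] mid [ 0.5332 -0.1792] ang 106.8 L 0.049 W 0.043
scene red 41 px [341. 232.] c [0.4229 0.2659] mid [0.4
[... 593 characters left out ...]
ng -167.4 L 0.249 W 0.081
scene blue 20 px [468.  13.] c [-1.3952 -0.2233] mid [-1.4002 -0.2245] ang -166.8 L 0.12 W 0.041
scene blue 176 px [448.  66.] c [-0.7728 -0.0133] mid [-0.7744 -0.0138] ang -163.3 L 0.142 W 0.074
scene blue 91 px [236. 171.] c [ 0.5139 -0.1979] mid [ 0.5167 -0.1956] ang -140.8 L 0.073 W 0.052
scene blue 178 px [257. 182.] c [ 0.4912 -0.1016] mid [ 0.4896 -0.1019] ang -170.4 L 0.105 W 0.036
scene blue 350 px [226. 201.] c [ 0.6367 -0.1088] mid [ 0.6398 -0.1314] ang 97.7 L 0.158 W 0.059
scene blue 166 px [366. 342.] c [0.6571 0.5733] mid [0.6555 0.5778] ang 110.2 L 0.124 W 0.016
scene blue 283 px [423. 358.] c [0.5671 0.7259] mid [0.565 0.721] ang 66.7 L 0.144 W 0.086
```

View pics/c1.png

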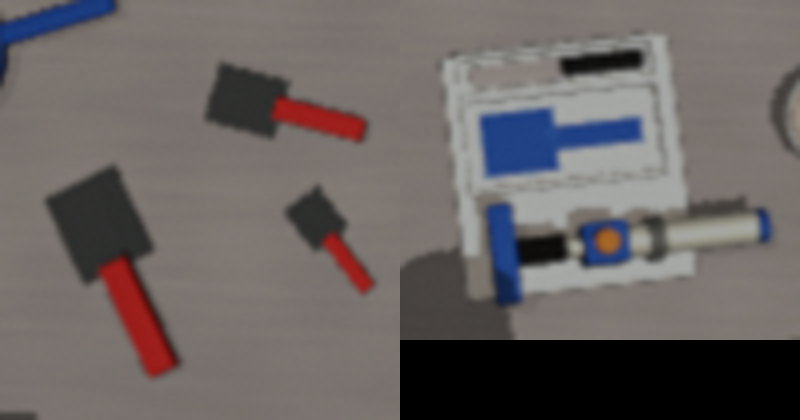

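Emit:
servo_tool(
  deltas=[
    [[0,0,0],[0,0,-6.44]],
    [[0,0,0],[0,0,-6.44]],
    [[0,0,0],[0,0,-6.44]],
    [[0,0,0],[0,0,-6.44]],
    [[0,0,0],[0,0,-6.44]],
    [[0,0,0],[0,0,-6.44]],
    [[0,0,0],[0,0,-6.44]],
    [[0,0,0],[0,0,-6.44]],
  ],
  fingers=-1,
)

```text
t: 0.82
ee_pos: [0.2326, -0.4982, 0.2385]
eef_rot: [-0.0, 0.783, 0.622, 0.0]
ft_force: [0.9, 0.0, 0.3]
opening: 0.0883
```

Emit:
servo_tool(
  deltas=[
    [[20,3,0],[0,0,0]],
    [[41,6.5,0],[0,0,0]],
    [[41,6.5,0],[0,0,0]],
    [[41,6.5,0],[0,0,0]],
    [[41,6.5,0],[0,0,0]],
    [[41,6.5,0],[0,0,0]],
    [[41,6.5,0],[0,0,0]],
    [[41,6.5,0],[0,0,0]],
  ],
)

```text
t: 1.48
ee_pos: [0.3514, -0.2091, 0.2387]
eef_rot: [-0.0, 0.785, 0.619, 0.0]
ft_force: [0.4, -0.8, 0.9]
opening: 0.0879
```

Emit:
servo_tool(
  deltas=[
    [[41,6.5,0],[0,0,0]],
    [[41,6.5,0],[0,0,0]],
    [[41,6.5,0],[0,0,0]],
    [[41,6.5,0],[0,0,0]],
    [[41,6.5,0],[0,0,0]],
    [[41,6.5,0],[0,0,0]],
    [[41,6.5,0],[0,0,0]],
    [[41,6.5,0],[0,0,0]],
  ],
)

```text
t: 2.15
ee_pos: [0.4784, 0.0981, 0.2387]
eef_rot: [-0.0, 0.785, 0.62, -0.0]
ft_force: [0.2, -1.0, 0.6]
opening: 0.0881
```

Emit:
servo_tool(
  deltas=[
    [[41,6.5,4],[0,0,0]],
    [[41,6.5,10],[0,0,0]],
    [[41,6.5,10],[0,0,0]],
    [[41,6.5,10],[0,0,0]],
    [[41,6.5,10],[0,0,0]],
    [[20,3,10],[0,0,0]],
    [[0,0,0],[0,0,0]],
    [[0,0,0],[0,0,0]],
  ],
)

```text
t: 2.82
ee_pos: [0.5631, 0.3033, 0.1844]
eef_rot: [-0.0, 0.785, 0.62, -0.001]
ft_force: [0.2, 0.0, 0.8]
opening: 0.0886
```

```bash
cat >> h.py <<'E'
def togo(o,xyz,yaw):  # remaining move in tool axes (mm) and turn about tool z (deg); yaw = world angle of tool x
    Rt=q2R(o["eef_rot"]); want=R.from_euler("z",yaw,degrees=True).as_matrix()@np.diag([1,-1,-1.])
    return (Rt.T@(np.array(xyz)-o["ee_pos"])*1000).round(1), np.degrees(R.from_matrix(Rt.T@want).as_rotvec()).round(2)
def wshot(robot,name):
    o=robot.get_obs();im=robot.snapshot("wrist")[:,:,::-1].copy();cv2.imwrite(f"pics/{name}.png",im);return o,im,robot.camera_params("wrist")
def rep(p,im,o,k,z,amin=60):
    for b in blobs(masks(im)[k],amin):
        ys,xs=np.nonzero(b);P=cast(p,np.c_[xs,ys],z,o)[:,:2];c,a=axis(P);t=(P-c)@a;s=(P-c)@[-a[1],a[0]]
        print(k,len(xs),"px",np.round([xs.mean(),ys.mean()]),np.r_[xs.min(),xs.max(),ys.min(),ys.max()],"c",c,"mid",c+a*(t.max()+t.min())/2+np.array([-a[1],a[0]])*(s.max()+s.min())/2,"ang",np.degrees(np.arctan2(a[1],a[0])).round(1),"L",np.ptp(t).round(4),"W",np.ptp(s).round(4))
E
python3 - <<'E'
from h import *
from plant import robot
o,im,p=wshot(robot,"w1");print(o["t"],o["ee_pos"],o["eef_rot"],o["ft_force"])
rep(p,im,o,"red",.02)
print(togo(o,[.571,.319,.006],76.5))
E
```

```text
2.8167 [0.5631 0.3033 0.1844] [-0.0003  0.7846  0.62   -0.0011] [0.1838 0.0388 0.7511]
red 2984 px [23. 35.] [ 0 59  0 92] c [0.3885 0.4797] mid [0.3796 0.4755] ang -143.6 L 0.0954 W 0.0463
red 2323 px [260. 176.] [248 272 128 225] c [0.568  0.3011] mid [0.5675 0.2991] ang 76.9 L 0.0932 W 0.0223
red 302 px [142. 223.] [128 154 212 232] c [0.4449 0.2819] mid [0.4424 0.2804] ang -159.1 L 0.0306 W 0.0182
(array([ 17.3,   4.4, 178.4]), array([-0.11,  0.08,  0.14]))
```

View pics/w1.png

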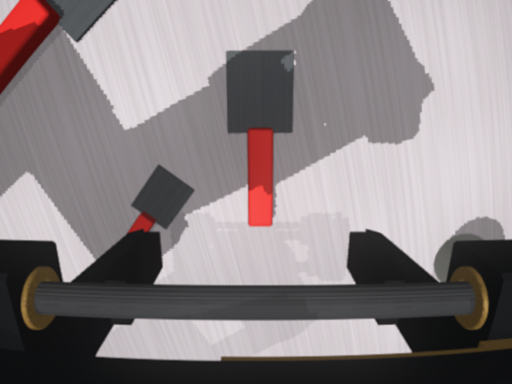

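The wrist view shows the middle scraper centred at (260,176) with its blade at the top, and the handle runs along tool x. Descending to grasp it.

Emit:
servo_tool(
  deltas=[
    [[5,1.6,15],[0,0,-0.3]],
    [[6,2,30],[0,0,0]],
    [[6,2,30],[0,0,0]],
    [[0,0,30],[0,0,0]],
    [[0,0,30],[0,0,0]],
    [[0,0,25],[0,0,0]],
    [[0,0,13],[0,0,0]],
    [[0,0,5],[0,0,0]],
  ],
)

```text
t: 3.53
ee_pos: [0.5721, 0.3163, 0.0063]
eef_rot: [-0.0, 0.784, 0.621, -0.001]
ft_force: [-0.4, 0.1, -0.1]
opening: 0.088
```

Emit:
servo_tool(
  deltas=[
    [[0,0,0],[0,0,0]],
    [[0,0,0],[0,0,0]],
    [[0,0,0],[0,0,0]],
    [[0,0,0],[0,0,0]],
    [[0,0,0],[0,0,0]],
    [[0,0,0],[0,0,0]],
    [[0,0,0],[0,0,0]],
    [[0,0,0],[0,0,0]],
  ],
  fingers=1,
)

```text
t: 4.2
ee_pos: [0.5728, 0.318, 0.0079]
eef_rot: [0.0, 0.783, 0.621, 0.0]
ft_force: [0.7, -0.1, -0.5]
opening: 0.0372
```

Emit:
servo_tool(
  deltas=[
    [[0,0,0],[0,0,0]],
    [[0,0,0],[0,0,0]],
    [[0,0,0],[0,0,0]],
    [[0,0,0],[0,0,0]],
    [[0,0,0],[0,0,0]],
    [[0,0,0],[0,0,0]],
    [[0,0,-3],[0,0,0]],
    [[0,0,-10],[0,0,0]],
  ],
)

```text
t: 4.87
ee_pos: [0.572, 0.3176, 0.0196]
eef_rot: [-0.0, 0.783, 0.621, -0.001]
ft_force: [0.1, -0.1, -1.4]
opening: 0.0234
```

Emit:
servo_tool(
  deltas=[
    [[0,0,-15],[0,0,0]],
    [[0,0,-25],[0,0,0]],
    [[0,0,-35],[0,0,0]],
    [[0,0,-35],[0,0,0]],
    [[0,0,-35],[0,0,0]],
    [[0,0,-20],[0,0,0]],
    [[0,0,0],[0,0,0]],
    [[0,0,0],[0,0,0]],
  ],
)

```text
t: 5.53
ee_pos: [0.5728, 0.3179, 0.1865]
eef_rot: [0.0, 0.783, 0.621, 0.001]
ft_force: [-1.3, 0.2, -2.6]
opening: 0.0235
```

```bash
python3 - <<'E'
from h import *
from plant import robot
o,im,p=wshot(robot,"w2");print(o["t"],o["ee_pos"],o["eef_rot"],o["ft_force"],o["ft_torque"],o["opening"])
rep(p,im,o,"red",o["ee_pos"][2]+.012)
E
```

```text
5.5333 [0.5728 0.3179 0.1865] [0.0003 0.7835 0.6214 0.0008] [-1.3422  0.1904 -2.5559] [-0.0232 -0.0582  0.0042] 0.023549842090066372
red 2764 px [22. 50.] [  0  55  12 105] c [0.5039 0.4254] mid [0.5002 0.4227] ang -140.6 L 0.0391 W 0.0199
red 4926 px [254. 239.] [227 282 193 285] c [0.5754 0.3278] mid [0.5753 0.3272] ang 77.5 L 0.0424 W 0.0237
red 238 px [139. 236.] [127 149 227 242] c [0.5275 0.3404] mid [0.5269 0.3403] ang -165.4 L 0.0109 W 0.007
red 1693 px [255. 338.] [231 278 321 356] c [0.5642 0.2784] mid [0.5642 0.2784] ang 156.8 L 0.0251 W 0.0231
```

View pics/w2.png

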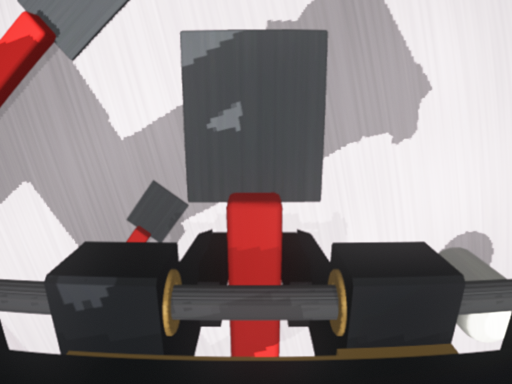

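The scraper is held. The blade edge is centred at about (254,30) and the blade base at row 200. Next I'll work out its offset in the hand and the move to the outline.

```bash
python3 - <<'E'
from h import *
from plant import robot
o=robot.get_obs();p=robot.camera_params("wrist")
Rt=q2R(o["eef_rot"])
for zz in(.003,.005,.008):
  E=cast(p,[[181,31],[327,31],[188,201],[321,201]],o["ee_pos"][2]-zz,o); print(zz,((E-o["ee_pos"])@Rt*1000).round(1))
H=cast(p,[[228,200],[282,200]],o["ee_pos"][2]+.013,o);print(((H-o["ee_pos"])@Rt*1000).round(1))
def tgt(off,h): # tool x offset of scraper_center off
    yaw=98; d=np.array([np.cos(np.radians(yaw)),np.sin(np.radians(yaw))]); c=np.array([.6420,-.1442])-d*off; return [*c,h]
for off in(0,.003): print(togo(o,tgt(off,.10),98))
E
```

```text
0.003 [[ 95.9 -29.9   3. ]
 [ 95.9  30.3   2.9]
 [ 22.8 -30.1   3. ]
 [ 22.9  30.9   2.9]]
0.005 [[ 96.3 -30.3   5. ]
 [ 96.3  30.7   4.9]
 [ 22.2 -30.5   5. ]
 [ 22.3  31.3   4.9]]
0.008 [[ 96.9 -31.    8. ]
 [ 96.9  31.3   7.9]
 [ 21.3 -31.1   8. ]
 [ 21.4  31.9   7.9]]
[[ 28.  -10.4 -13. ]
 [ 28.   11.6 -13. ]]
(array([-433.8,  173.1,   84.9]), array([ -0.09,   0.04, -21.16]))
(array([-436.6,  174.2,   84.9]), array([ -0.09,   0.04, -21.16]))
```

Emit:
servo_tool(
  deltas=[
    [[0,0,0],[0,0,-4.2]],
    [[0,0,0],[0,0,-7]],
    [[0,0,0],[0,0,-7]],
    [[-15,0,0],[0,0,-3]],
    [[-30,1,0],[0,0,0]],
    [[-40,1,0],[0,0,0]],
    [[-40,1,0],[0,0,0]],
    [[-40,1,0],[0,0,0]],
  ],
)

```text
t: 6.25
ee_pos: [0.5982, 0.1535, 0.1833]
eef_rot: [-0.002, 0.655, 0.755, -0.002]
ft_force: [0.6, -0.2, -1.8]
opening: 0.0233
```

Emit:
servo_tool(
  deltas=[
    [[-40,0,0],[0,0,0]],
    [[-40,0,0],[0,0,0]],
    [[-40,0,0],[0,0,0]],
    [[-40,0,0],[0,0,0]],
    [[-40,0,0],[0,0,0]],
    [[-40,0,0],[0,0,0]],
    [[-35,0,0],[0,0,0]],
    [[-20,0,0],[0,0,0]],
  ],
)

```text
t: 6.92
ee_pos: [0.6397, -0.1409, 0.1829]
eef_rot: [-0.002, 0.657, 0.754, -0.001]
ft_force: [0.3, -0.7, -2.9]
opening: 0.0234
```

Emit:
servo_tool(
  deltas=[
    [[-9,0,0],[0,0,0]],
    [[0,0,0],[0,0,0]],
    [[0,0,0],[0,0,0]],
    [[0,0,0],[0,0,0]],
    [[0,0,0],[0,0,0]],
    [[0,0,0],[0,0,0]],
    [[0,0,0],[0,0,0]],
    [[0,0,0],[0,0,0]],
  ],
)

```text
t: 7.58
ee_pos: [0.6417, -0.1454, 0.1859]
eef_rot: [0.0, 0.655, 0.755, 0.0]
ft_force: [-0.3, -0.2, -2.6]
opening: 0.0234
```

```bash
python3 - <<'E'
from h import *
from plant import robot
o,im,p=wshot(robot,"w3");print(o["t"],o["ee_pos"],o["eef_rot"],o["ft_force"],o["ft_torque"],o["opening"])
rep(p,im,o,"orange",.092);rep(p,im,o,"blue",.012)
print(togo(o,[.6423,-.1462,.1],98))
E
```

```text
7.5833 [ 0.6417 -0.1454  0.1859] [0.0001 0.6555 0.7552 0.    ] [-0.2769 -0.1871 -2.5846] [-0.0076 -0.0674  0.0228] 0.023367779677023193
orange 709 px [108. 211.] [ 93 122 194 225] c [ 0.5338 -0.173 ] mid [ 0.5344 -0.1725] ang 65.0 L 0.026 W 0.0231
blue 4436 px [112.  76.] [ 45 177  58  94] c [ 0.4986 -0.0734] mid [ 0.497  -0.0738] ang -172.4 L 0.1267 W 0.0315
blue 1865 px [122. 197.] [ 89 155 166 231] c [ 0.5146 -0.1881] mid [ 0.5127 -0.1894] ang 88.2 L 0.0768 W 0.0648
(array([-0.9,  0.5, 85.9]), array([0.01, 0.  , 0.09]))
```

View pics/w3.png

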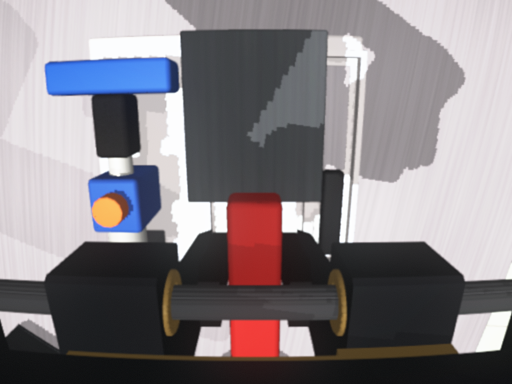

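Emit:
servo_tool(
  deltas=[
    [[-1,0.5,10],[0,0,0]],
    [[0,0,20],[0,0,0]],
    [[0,0,30],[0,0,0]],
    [[0,0,30],[0,0,0]],
    [[0,0,25],[0,0,0]],
    [[0,0,15],[0,0,0]],
    [[0,0,10],[0,0,0]],
    [[0,0,5],[0,0,0]],
  ],
)

```text
t: 8.3
ee_pos: [0.6417, -0.1467, 0.0389]
eef_rot: [-0.001, 0.656, 0.755, -0.0]
ft_force: [0.1, 0.7, -2.1]
opening: 0.0235
```

Emit:
servo_tool(
  deltas=[
    [[0,0,4],[0,0,0]],
    [[0,0,4],[0,0,0]],
    [[0,0,4],[0,0,0]],
    [[0,0,3],[0,0,0]],
    [[0,0,2],[0,0,0]],
    [[0,0,1],[0,0,0]],
    [[0,0,0],[0,0,0]],
    [[0,0,0],[0,0,0]],
  ],
)

```text
t: 8.97
ee_pos: [0.6424, -0.1469, 0.0229]
eef_rot: [0.0, 0.656, 0.755, 0.0]
ft_force: [0.2, -0.1, -1.6]
opening: 0.0237
```

Emit:
servo_tool(
  deltas=[
    [[0,0,1],[0,0,0]],
    [[0,0,1],[0,0,0]],
    [[0,0,1],[0,0,0]],
    [[0,0,0],[0,0,0]],
    [[0,0,0],[0,0,0]],
    [[0,0,0],[0,0,0]],
    [[0,0,0],[0,0,0]],
    [[0,0,0],[0,0,0]],
  ],
)

```text
t: 9.63
ee_pos: [0.6423, -0.1469, 0.0197]
eef_rot: [0.0, 0.656, 0.755, 0.0]
ft_force: [-0.3, 0.0, -1.7]
opening: 0.0236
```

Emit:
servo_tool(
  deltas=[
    [[0,0,0],[0,0,0]],
    [[0,0,0],[0,0,0]],
    [[0,0,0],[0,0,0]],
    [[0,0,0],[0,0,0]],
    [[0,0,0],[0,0,0]],
    [[0,0,0],[0,0,0]],
    [[0,0,0],[0,0,0]],
    [[0,0,0],[0,0,0]],
  ],
  fingers=0.1,
)

```text
t: 10.3
ee_pos: [0.6423, -0.1469, 0.0197]
eef_rot: [-0.0, 0.656, 0.755, 0.0]
ft_force: [-0.1, 0.7, -0.4]
opening: 0.0397
```

Emit:
servo_tool(
  deltas=[
    [[0,0,-4],[0,0,0]],
    [[0,0,-10],[0,0,0]],
    [[0,0,-20],[0,0,0]],
    [[0,0,-30],[0,0,0]],
    [[0,0,-40],[0,0,0]],
    [[0,0,-40],[0,0,0]],
    [[0,0,-25],[0,0,0]],
    [[0,0,0],[0,0,0]],
  ],
)

```text
t: 10.97
ee_pos: [0.644, -0.1475, 0.1965]
eef_rot: [0.006, 0.656, 0.755, 0.002]
ft_force: [0.5, 0.4, 0.7]
opening: 0.0398
```

Emit:
servo_tool(
  deltas=[
    [[0,-20,0],[0,0,0]],
    [[0,-20,0],[0,0,0]],
    [[0,-10,0],[0,0,0]],
    [[0,0,0],[0,0,0]],
    [[0,0,0],[0,0,0]],
    [[0,0,0],[0,0,0]],
    [[0,0,0],[0,0,0]],
    [[0,0,0],[0,0,0]],
  ],
  fingers=1,
)

```text
t: 11.63
ee_pos: [0.5933, -0.1538, 0.1884]
eef_rot: [-0.0, 0.656, 0.755, -0.0]
ft_force: [0.2, 0.9, 0.1]
opening: 0.0001
```

```bash
python3 - <<'E'
from h import *
from plant import robot
o,im,p=wshot(robot,"w4");print(o["t"],o["ee_pos"],o["eef_rot"],o["ft_force"],o["opening"])
rep(p,im,o,"red",.032);rep(p,im,o,"orange",.092);rep(p,im,o,"blue",.012)
E
```

```text
11.6333 [ 0.5933 -0.1538  0.1884] [-0.0001  0.6556  0.7551 -0.    ] [0.2404 0.9032 0.1161] 0.00011984806986041192
red 2349 px [307. 194.] [294 321 147 242] c [ 0.6438 -0.1633] mid [ 0.6441 -0.165 ] ang 98.4 L 0.0916 W 0.0232
orange 719 px [171. 209.] [156 186 194 223] c [ 0.5331 -0.1733] mid [ 0.5331 -0.1734] ang 75.8 L 0.0233 W 0.0229
blue 4397 px [172.  73.] [107 236  55  91] c [ 0.5056 -0.072 ] mid [ 0.5047 -0.0725] ang -172.2 L 0.1198 W 0.0315
blue 261 px [342. 109.] [336 346  70 151] c [ 0.6665 -0.0824] mid [ 0.6656 -0.0843] ang 98.0 L 0.0747 W 0.0056
blue 1855 px [179. 196.] [149 203 164 229] c [ 0.5227 -0.1879] mid [ 0.5223 -0.1915] ang 106.6 L 0.067 W 0.0628
```

View pics/w4.png

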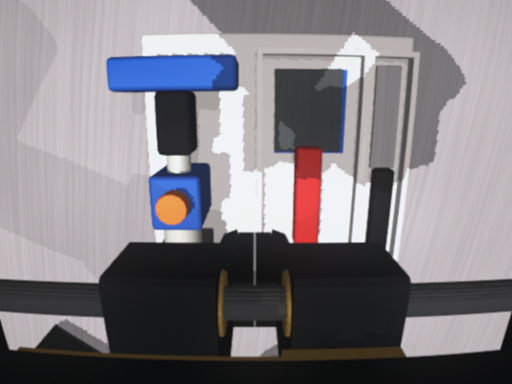

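The scraper lies flat in the compartment. A thin blue strip at x≈336–346 px shows it sits a few mm too far toward the tube, so I'll quantify that.

```bash
python3 - <<'E'
from h import *
from plant import robot
o=robot.get_obs();p=robot.camera_params("wrist");im=cv2.imread("pics/w4.png")
m=masks(im)["blue"]
Y=np.array([np.cos(np.radians(98)),np.sin(np.radians(98))]);X=np.array([Y[1],-Y[0]])
for r in(85,100,120,140):
    c=np.nonzero(m[r,300:])[0]+300; print(r,c.min(),c.max())
    g=cv2.cvtColor(im,cv2.COLOR_BGR2GRAY)[r]; l=[i for i in range(262,290) if g[i]-0.<g[i-1]-25.];print(l)
    a=cast(p,[[c.min()-.5,r]],.016,o)[0,:2]; b=cast(p,[[c.max()+.5,r]],.012,o)[0,:2]; print("blade R",a@X,"outline R",b@X,"gap",(b-a)@X)
for c in(300,320): print(c,[tuple(im[r,c]) for r in range(64,74)])
s=robot.snapshot("top")[:,:,::-1].copy();cv2.imwrite("pics/t1.png",s);pt=robot.camera_params("top")
for k,z in(("blue",.012),("red",.032)):
    rep(pt,s,None,k,z,8)
E
```

```text
85 342 345
[274, 275]
blade R 0.6453786837305774 outline R 0.6501099550296539 gap 0.004731271299076406
100 342 344
[274, 275]
blade R 0.6460779401076838 outline R 0.6499073550472954 gap 0.003829414939611505
120 341 343
[274, 275]
blade R 0.6461439440457658 outline R 0.6500073739966086 gap 0.003863429950842859
140 340 342
[273, 274, 275]
blade R 0.6462729431935824 outline R 0.6501743935842969 gap 0.0039014503907144715
300 [(np.uint8(179), np.uint8(181), np.uint8(186)), (np.uint8(179), np.uint8(181), np.uint8(187)), (np.uint8(180), np.uint8(181), np.uint8(187)), (np.uint8(177), np.uint8(178), np.uint8(184)), (np.uint8(151), np.uint8(152), np.uint8(157)), (np.uint8(87), np.uint8(86), np.uint8(87)), (np.uint8(60), np.uint8(58), np.uint8(57)), (np.uint8(63), np.uint8(61), np.uint8(58)), (np.uint8(63), np.uint8(61), np.uint8(59)), (np.uint8(63), np.uint8(61), np.uint8(60))]
320 [(np.uint8(178), np.uint8(180), np.uint8(186)), (np.uint8(179), np.uint8(180), np.uint8(186)), (np.uint8(180), np.uint8(181), np.uint8(187)), (np.uint8(181), np.uint8(182), np.uint8(187)), (np.uint8(163), np.uint8(165), np.uint8(170)), (np.uint8(95), np.uint8(94), np.uint8(96)), (np.uint8(61), np.uint8(59), np.uint8(57)), (np.uint8(62), np.uint8(60), np.uint8(58)), (np.uint8(62), np.uint8(60), np.uint8(58)), (np.uint8(63), np.uint8(60), np.uint8(59))]
blue 321 px [ 95. 167.] [ 65 127 156 191] c [0.6473 0.6545] mid [0.6348 0.6487] ang 102.7 L 0.2685 W 0.1458
blue 9 px [336. 196.] [335 336 193 199] c [ 0.557  -0.3414] mid [ 0.5558 -0.3417] ang -170.3 L 0.0249 W 0.0047
red 64 px [186. 225.] [181 192 218 232] c [0.4215 0.2603] mid [0.4211 0.2601] ang -139.9 L 0.0668 W 0.0151
red 238 px [134. 238.] [125 143 224 253] c [0.3615 0.4694] mid [0.3613 0.4692] ang -151.7 L 0.1228 W 0.0314
```

Offset is about 4 mm in station x, while y and yaw are good. I'll mend it by regrasping 4 mm further over, so the closing jaws centre the scraper.

Emit:
servo_tool(
  deltas=[
    [[0,10,0],[0,0,0]],
    [[0,20,0],[0,0,0]],
    [[0,17,10],[0,0,0]],
    [[0,6.5,25],[0,0,0]],
    [[0,0,35],[0,0,0]],
    [[0,0,30],[0,0,0]],
    [[0,0,20],[0,0,0]],
    [[0,0,10],[0,0,0]],
  ],
  fingers=0.1,
)

```text
t: 12.4
ee_pos: [0.6447, -0.1458, 0.0554]
eef_rot: [-0.002, 0.656, 0.755, -0.001]
ft_force: [0.0, 0.2, 0.1]
opening: 0.0394
```

Emit:
servo_tool(
  deltas=[
    [[0,0,10],[0,0,0]],
    [[0,0,10],[0,0,0]],
    [[0,0,9],[0,0,0]],
    [[0,0,6],[0,0,0]],
    [[0,0,3],[0,0,0]],
    [[0,0,0],[0,0,0]],
    [[0,0,0],[0,0,0]],
    [[0,0,0],[0,0,0]],
  ],
)

```text
t: 13.07
ee_pos: [0.6461, -0.1465, 0.0214]
eef_rot: [0.001, 0.656, 0.755, 0.0]
ft_force: [0.1, 0.2, -0.6]
opening: 0.0396
```

Emit:
servo_tool(
  deltas=[
    [[0,0,0],[0,0,0]],
    [[0,0,0],[0,0,0]],
    [[0,0,0],[0,0,0]],
    [[0,0,0],[0,0,0]],
    [[0,0,0],[0,0,0]],
    [[0,0,0],[0,0,0]],
    [[0,0,0],[0,0,0]],
    [[0,0,0],[0,0,0]],
  ],
  fingers=1,
)

```text
t: 13.73
ee_pos: [0.6456, -0.1465, 0.0211]
eef_rot: [0.0, 0.656, 0.755, -0.0]
ft_force: [-4.2, 0.0, 4.4]
opening: 0.0237
```

Emit:
servo_tool(
  deltas=[
    [[0,0,0],[0,0,0]],
    [[0,0,0],[0,0,0]],
    [[0,0,0],[0,0,0]],
    [[0,0,0],[0,0,0]],
    [[0,0,0],[0,0,0]],
    [[0,0,0],[0,0,0]],
    [[0,0,0],[0,0,0]],
    [[0,0,0],[0,0,0]],
  ],
  fingers=0.1,
)

```text
t: 14.4
ee_pos: [0.6458, -0.1464, 0.0207]
eef_rot: [0.0, 0.656, 0.755, 0.0]
ft_force: [-0.8, 0.0, 0.6]
opening: 0.0395
```

Emit:
servo_tool(
  deltas=[
    [[0,0,-4],[0,0,0]],
    [[0,0,-10],[0,0,0]],
    [[0,0,-20],[0,0,0]],
    [[0,0,-30],[0,0,0]],
    [[0,0,-40],[0,0,0]],
    [[0,0,-40],[0,0,0]],
    [[0,-15,-25],[0,0,0]],
    [[0,-30,0],[0,0,0]],
  ],
)

```text
t: 15.07
ee_pos: [0.604, -0.1532, 0.1964]
eef_rot: [0.006, 0.655, 0.755, 0.002]
ft_force: [0.9, -0.6, 0.4]
opening: 0.0399
```

Emit:
servo_tool(
  deltas=[
    [[0,-40,0],[0,0,0]],
    [[0,-30,0],[0,0,0]],
    [[0,0,0],[0,0,0]],
    [[0,0,0],[0,0,0]],
    [[0,0,0],[0,0,0]],
    [[0,0,0],[0,0,0]],
    [[0,0,0],[0,0,0]],
    [[0,0,0],[0,0,0]],
  ],
  fingers=1,
)

```text
t: 15.73
ee_pos: [0.5325, -0.1624, 0.1895]
eef_rot: [-0.0, 0.656, 0.755, 0.0]
ft_force: [-0.3, 0.2, 0.5]
opening: 0.0002
```

```bash
python3 - <<'E'
from h import *
from plant import robot
o,im,p=wshot(robot,"w5");print(o["t"],o["ee_pos"],o["eef_rot"],o["ft_force"],o["opening"])
rep(p,im,o,"red",.032,30);rep(p,im,o,"orange",.092);rep(p,im,o,"blue",.012,30)
print("to button",togo(o,[.5315,-.1728,.092],98))
E
```

```text
15.7333 [ 0.5325 -0.1624  0.1895] [-0.0001  0.6555  0.7552  0.    ] [-0.2693  0.2033  0.4515] 0.0002335698731941997
red 2223 px [374. 194.] [358 390 147 242] c [ 0.6466 -0.1635] mid [ 0.6465 -0.1649] ang 98.7 L 0.0931 W 0.0241
orange 724 px [252. 208.] [237 266 194 223] c [ 0.5323 -0.1733] mid [ 0.5322 -0.1737] ang 98.9 L 0.0229 W 0.0219
blue 4420 px [252.  72.] [187 317  55  89] c [ 0.5171 -0.0704] mid [ 0.5172 -0.0702] ang -172.0 L 0.119 W 0.0301
blue 142 px [341. 114.] [339 344  71 151] c [ 0.6058 -0.0958] mid [ 0.6057 -0.0932] ang 98.4 L 0.074 W 0.0026
blue 194 px [356. 202.] [352 359 152 237] c [ 0.638  -0.1785] mid [ 0.637  -0.1715] ang 98.7 L 0.0882 W 0.0035
blue 1702 px [252. 199.] [227 277 174 229] c [ 0.534  -0.1891] mid [ 0.5347 -0.1926] ang 96.6 L 0.0578 W 0.0498
blue 52 px [239. 354.] [235 248 348 356] c [ 0.5459 -0.377 ] mid [ 0.5463 -0.3777] ang 153.1 L 0.0189 W 0.0083
blue 43 px [264. 354.] [255 268 348 356] c [ 0.5736 -0.3732] mid [ 0.5731 -0.3735] ang -138.2 L 0.0189 W 0.0079
to button (array([-10.2,  -2.5,  97.5]), array([-0.  , -0.01,  0.08]))
```

View pics/w5.png

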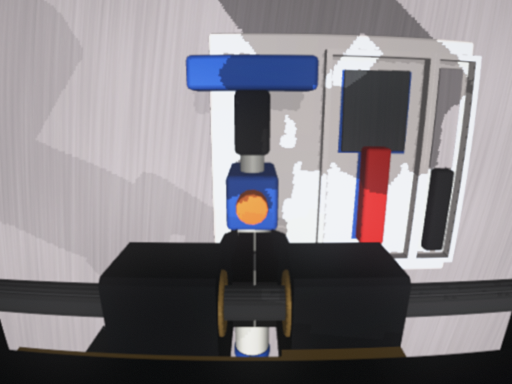

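The scraper is now within about 2 mm of its outline (thin strip at x≈341 px). The button is centred at (252,208), so I'll press it with closed fingers.

Emit:
servo_tool(
  deltas=[
    [[-5,-1,5],[0,0,0]],
    [[-5.5,-1.2,15],[0,0,0]],
    [[0,0,20],[0,0,0]],
    [[0,0,20],[0,0,0]],
    [[0,0,18],[0,0,0]],
    [[0,0,10],[0,0,0]],
    [[0,0,4],[0,0,0]],
    [[0,0,0],[0,0,0]],
  ],
)

```text
t: 16.45
ee_pos: [0.5311, -0.1733, 0.0971]
eef_rot: [-0.001, 0.656, 0.755, -0.0]
ft_force: [0.3, -0.1, 1.0]
opening: 0.0003
```

Emit:
servo_tool(
  deltas=[
    [[0,0,2],[0,0,0]],
    [[0,0,2],[0,0,0]],
    [[0,0,2],[0,0,0]],
    [[0,0,2],[0,0,0]],
    [[0,0,2],[0,0,0]],
    [[0,0,1],[0,0,0]],
    [[0,0,1],[0,0,0]],
    [[0,0,0],[0,0,0]],
  ],
)

```text
t: 17.12
ee_pos: [0.5314, -0.1734, 0.0858]
eef_rot: [0.0, 0.656, 0.755, 0.0]
ft_force: [1.1, -1.0, 2.2]
opening: 0.0004
```

Emit:
servo_tool(
  deltas=[
    [[0,0,1],[0,0,0]],
    [[0,0,1],[0,0,0]],
    [[0,0,0.5],[0,0,0]],
    [[0,0,0.5],[0,0,0]],
    [[0,0,0],[0,0,0]],
    [[0,0,0],[0,0,0]],
    [[0,0,0],[0,0,0]],
    [[0,0,0],[0,0,0]],
  ],
)

```text
t: 17.78
ee_pos: [0.5315, -0.1734, 0.0843]
eef_rot: [0.001, 0.656, 0.755, 0.0]
ft_force: [-2.7, 1.6, 15.4]
opening: 0.0004
```

Button bottomed at 15 N with its top at z≈0.084, which is the full 8 mm. Now rise, open, and move over to the rubber grip.

Emit:
servo_tool(
  deltas=[
    [[0,0,-8],[0,0,0]],
    [[0,0,-20],[0,0,0]],
    [[0,0,-22],[0,0,0]],
    [[15,0,-5],[0,0,0]],
    [[25,0,0],[0,0,0]],
    [[18,0,0],[0,0,0]],
    [[5,0,0],[0,0,0]],
    [[0,0,0],[0,0,0]],
  ],
  fingers=-1,
)

```text
t: 18.45
ee_pos: [0.5217, -0.1092, 0.1372]
eef_rot: [-0.001, 0.655, 0.756, -0.0]
ft_force: [0.2, -0.0, 0.8]
opening: 0.0516
```

Emit:
servo_tool(
  deltas=[
    [[0,0,0],[0,0,0]],
    [[0,0,0],[0,0,0]],
    [[0,0,0],[0,0,0]],
    [[0,0,0],[0,0,0]],
    [[0,0,0],[0,0,0]],
    [[0,0,0],[0,0,0]],
    [[0,0,0],[0,0,0]],
    [[0,0,0],[0,0,0]],
  ],
)

```text
t: 19.12
ee_pos: [0.5224, -0.1109, 0.1377]
eef_rot: [-0.0, 0.656, 0.755, -0.0]
ft_force: [0.4, -0.2, 1.3]
opening: 0.0882
```

```bash
python3 - <<'E'
from h import *
from plant import robot
o,im,p=wshot(robot,"w6");print(o["t"],o["ee_pos"],o["ft_force"],o["opening"])
rep(p,im,o,"orange",.084,30);rep(p,im,o,"blue",.072,200)
print("to grip",togo(o,[.5226,-.111,.036],98))
E
```

```text
19.1167 [ 0.5224 -0.1109  0.1377] [ 0.35   -0.167   1.3075] 0.08820035933889112
blue 6266 px [256. 149.] [178 333 129 171] c [ 0.5181 -0.0732] mid [ 0.5181 -0.0738] ang -171.9 L 0.0969 W 0.0265
blue 201 px [356. 183.] [352 360 133 221] c [ 0.5855 -0.0856] mid [ 0.5851 -0.0825] ang 98.5 L 0.0581 W 0.0021
blue 1472 px [256. 272.] [226 284 244 285] c [ 0.5304 -0.1571] mid [ 0.5285 -0.1535] ang -167.0 L 0.0408 W 0.0319
to grip (array([ -0.1,   0.2, 101.7]), array([-0.  , -0.  ,  0.04]))
```

View pics/w6.png

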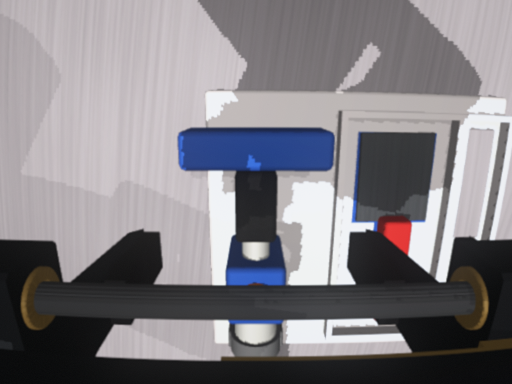

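Grip is centred below the hand at (256,205). Descend and grip.

Emit:
servo_tool(
  deltas=[
    [[0,0.5,8],[0,0,0]],
    [[0,0,20],[0,0,0]],
    [[0,0,25],[0,0,0]],
    [[0,0,22],[0,0,0]],
    [[0,0,14],[0,0,0]],
    [[0,0,8],[0,0,0]],
    [[0,0,4],[0,0,0]],
    [[0,0,0],[0,0,0]],
  ],
)

```text
t: 19.83
ee_pos: [0.5227, -0.1107, 0.0362]
eef_rot: [-0.0, 0.656, 0.755, -0.0]
ft_force: [0.2, -0.0, 0.0]
opening: 0.0885
```

Emit:
servo_tool(
  deltas=[
    [[0,0,0],[0,0,0]],
    [[0,0,0],[0,0,0]],
    [[0,0,0],[0,0,0]],
    [[0,0,0],[0,0,0]],
    [[0,0,0],[0,0,0]],
    [[0,0,0],[0,0,0]],
    [[0,0,0],[0,0,0]],
    [[0,0,0],[0,0,0]],
  ],
  fingers=1,
)

```text
t: 20.5
ee_pos: [0.5229, -0.1108, 0.0368]
eef_rot: [0.0, 0.656, 0.755, -0.0]
ft_force: [-0.1, 0.0, -0.4]
opening: 0.0368
```

Emit:
servo_tool(
  deltas=[
    [[0,0,0],[0,0,0]],
    [[0,0,0],[0,0,0]],
    [[0,0,0],[0,0,0]],
    [[0,0,0],[0,0,0]],
    [[3,0,0],[0,0,0]],
    [[5,0,0],[0,0,0]],
    [[5,0,0],[0,0,0]],
    [[5,0,0],[0,0,0]],
  ],
)

```text
t: 21.17
ee_pos: [0.5206, -0.0926, 0.0368]
eef_rot: [0.0, 0.656, 0.755, 0.0]
ft_force: [4.5, -1.8, -2.2]
opening: 0.0276
```

Emit:
servo_tool(
  deltas=[
    [[6,0,0],[0,0,0]],
    [[6,0,0],[0,0,0]],
    [[6,0,0],[0,0,0]],
    [[6,0,0],[0,0,0]],
    [[6,0,0],[0,0,0]],
    [[6,0,0],[0,0,0]],
    [[6,0,0],[0,0,0]],
    [[6,0,0],[0,0,0]],
  ],
)

```text
t: 21.83
ee_pos: [0.5139, -0.0452, 0.0368]
eef_rot: [0.001, 0.656, 0.755, -0.0]
ft_force: [4.4, -5.8, -3.3]
opening: 0.0276
```

Emit:
servo_tool(
  deltas=[
    [[6,0,0],[0,0,0]],
    [[6,0,0],[0,0,0]],
    [[6,0,0],[0,0,0]],
    [[6,0,0],[0,0,0]],
    [[6,0,0],[0,0,0]],
    [[6,0,0],[0,0,0]],
    [[6,0,0],[0,0,0]],
    [[6,0,0],[0,0,0]],
  ],
)

```text
t: 22.5
ee_pos: [0.5073, 0.002, 0.0369]
eef_rot: [0.001, 0.656, 0.755, -0.0]
ft_force: [4.5, -6.3, -2.7]
opening: 0.0276
```

Emit:
servo_tool(
  deltas=[
    [[2,0,0],[0,0,0]],
    [[1,0,0],[0,0,0]],
    [[1,0,0],[0,0,0]],
    [[1,0,0],[0,0,0]],
    [[1,0,0],[0,0,0]],
    [[0,0,0],[0,0,0]],
    [[0,0,0],[0,0,0]],
    [[0,0,0],[0,0,0]],
  ],
)

```text
t: 23.17
ee_pos: [0.5064, 0.0079, 0.0369]
eef_rot: [0.001, 0.656, 0.755, -0.0]
ft_force: [4.8, -5.9, -3.1]
opening: 0.0278
```

Emit:
servo_tool(
  deltas=[
    [[0.5,0,0],[0,0,0]],
    [[0.5,0,0],[0,0,0]],
    [[0.5,0,0],[0,0,0]],
    [[0.5,0,0],[0,0,0]],
    [[0,0,0],[0,0,0]],
    [[0,0,0],[0,0,0]],
    [[0,0,0],[0,0,0]],
    [[0,0,0],[0,0,0]],
  ],
)

```text
t: 23.83
ee_pos: [0.5065, 0.0085, 0.0369]
eef_rot: [0.002, 0.656, 0.755, -0.001]
ft_force: [4.9, -14.6, -3.1]
opening: 0.0276
```

Force rose to about 15 N after 120 mm of travel, so that is the second stop. A final check before handing in.

```bash
python3 - <<'E'
from h import *
from plant import robot
o,im,p=wshot(robot,"w7");print(o["t"],o["ee_pos"],o["ft_force"],o["opening"])
rep(p,im,o,"blue",.072,200)
s=robot.snapshot("scene")[:,:,::-1].copy();ps=robot.camera_params("scene");cv2.imwrite("pics/s7.png",s)
rep(ps,s,None,"orange",.084,10);rep(ps,s,None,"blue",.072,100);rep(ps,s,None,"red",.032,40)
a=cv2.resize(s[100:260,140:350],None,fx=3.5,fy=3.5,interpolation=cv2.INTER_CUBIC);cv2.imwrite("pics/s7c.png",a)
E
```

```text
23.8333 [0.5065 0.0085 0.0369] [  4.9242 -14.6267  -3.1234] 0.027624913294256415
blue 21724 px [255. 187.] [113 397 147 227] c [0.5015 0.0472] mid [0.5015 0.0469] ang -172.0 L 0.0957 W 0.028
orange 1584 px [142. 115.] [109 177  92 139] c [ 0.6483 -0.6417] mid [ 0.6449 -0.6443] ang -170.7 L 0.2472 W 0.1708
orange 13 px [237. 165.] [235 238 163 166] c [ 0.5314 -0.1715] mid [ 0.5304 -0.1724] ang -140.8 L 0.0157 W 0.0129
blue 515 px [473.  10.] [457 489   0  24] c [-1.3334 -0.1796] mid [-1.3401 -0.1925] ang -165.0 L 0.3138 W 0.169
blue 177 px [448.  66.] [440 455  59  73] c [-0.6788  0.017 ] mid [-0.6794  0.0167] ang -163.1 L 0.1383 W 0.0701
blue 183 px [282. 200.] [273 292 190 210] c [0.5086 0.0515] mid [0.507 0.05 ] ang -170.6 L 0.1051 W 0.0306
blue 158 px [366. 342.] [348 387 332 353] c [0.6814 0.5744] mid [0.6793 0.579 ] ang 109.9 L 0.1177 W 0.0167
blue 284 px [423. 358.] [394 433 339 383] c [0.5955 0.7195] mid [0.6093 0.7086] ang 66.7 L 0.1368 W 0.0814
red 113 px [215. 192.] [205 224 185 199] c [ 0.6495 -0.1589] mid [ 0.6493 -0.1591] ang 97.6 L 0.0899 W 0.0218
red 242 px [399. 260.] [394 405 245 275] c [0.3655 0.4753] mid [0.365  0.4748] ang -151.6 L 0.1185 W 0.027
```

View pics/s7c.png

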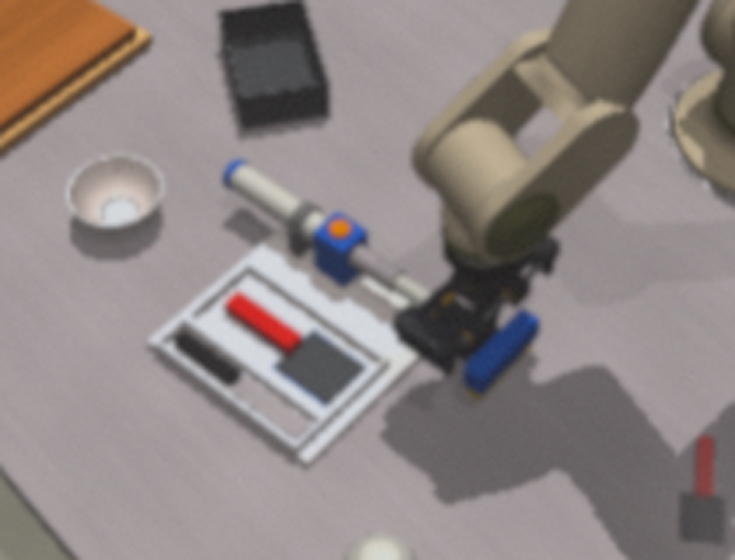

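The brush block moved about 121 mm, both sections are out, the scraper lies on its outline and the bystanders are undisturbed. Handing in.

```bash
python3 -c "
from plant import robot
print(robot.job_done()); o=robot.get_obs(); print(o['t'],o['ee_pos'],o['ft_force'],o['opening'])"
```

```text
the job is handed in; nothing more can be done
None
the job is handed in; nothing more can be done
```

The station is ready and the job is handed in, at about 24 s of the 53 s allowed. The arm is still holding the brush fully drawn out.

- **Scraper:** I laid the middle-sized one (95 mm handle) in the wide compartment, blade at the brush-head end, and let go. The first placing was about 4 mm off in x. A regrasp left it lying flat about 2 mm off to the other side of its outline, which I did not mend further.
- **Button:** I pressed it until it bottomed, at 15 N with its top near z 84 mm, which is the full 8 mm.
- **Brush:** I gripped the rubber grip and drew it out about 120 mm, until the pull rose from about 6 to 15 N at the second stop. The wrist camera showed the brush block moved about 121 mm, so the grip did not slip.
- **Bystanders:** In the last scene picture the spatula, tin and bowl, and the part of the shaker in view, looked undisturbed. I checked this by eye only.

One set of readings disagreed: the cameras' estimates of the button's position differed by up to 4 mm. The straight-down wrist view settled it before the press.

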